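# Slide a tube holder home under the hood of a seating jig

### The arm

A 6-joint arm with a two-finger parallel gripper is mounted at the origin on the work surface. World frame = base frame: x ahead of the robot, y to its left, z up, the work surface at z = 0. Lengths are in m, angles in rad, forces in N, time in s.
With the tool pointing down it reaches from about 0.3 to 0.775 m from the base axis. Payload 14.6 kg.
Tool frame: the origin (TCP) lies at the very end of the fingers, on their centre line; the grasp point (between the pads) lies 19 mm behind it; z points along the fingers, y is the line along which they close (so a half turn about z gives the same grasp; the last joint's range is limited). The gripper opens to 94 mm and grips with 3 to 60 N. Pads are 16 mm wide; open, the fingers measure 119 mm over their backs; the gripper's body (75 mm by 177 mm) begins 78 mm behind the grasp point.
Start: joints at [-1.271, 0.3, 1.521, -0, 1.321, -0.067], TCP at [0.197, -0.513, 0.205] pointing down, gripper open.
Joint ranges: [-3.03, 3.03], [-0.79, 2.21], [0.23, 2.52], [-1.04, 4.18], [0, 3.07], [-2.55, 2.55]. Speed limits (rad/s): [2.22, 2.22, 2.57, 3.14, 3.14, 3.14].

### API

Orientations are given as [roll, pitch, yaw] about the fixed x, y, z axes, in that order (R = Rz(yaw) Ry(pitch) Rx(roll)).
In Python, from station import ctrl gives the robot as it stands. The module is installed in compiled form; this text tells all that it offers.
- The arm moves only by the tool play_rows, never from a script. Its argument "commands" is a list of rows, each a list of 7 numbers: the shift along the tool's x, y, z in m, then the turn, a rotation vector about the tool's x, y, z in degrees, then the closure, from -1 (fully open) to 1 (shut). A call has 1 to 20 rows; each row shifts and turns the commanded pose from where the row before left it, along the tool's axes as they then stand; what a row does not reach is not made up. A row lasts 1/12 s, in which the tool goes at most 41.7 mm and 7.16 degrees, less where a joint would pass 70% of its speed; a pose out of reach is approached as far as the arm can. A call is refused whole if a number of a shift passes 0.0417 or a number of a turn 7.16, either way. A call with a gripper value outside its range is refused whole. The fingers move at their own pace and stop on an object; "force" is the grip in N (left out, the last holds). Time passes only in rows, so rows that do not move let the fingers close. It gives the time, the measured TCP pose, the force, the opening and the grip force at its end, in the units of the state.
- ctrl.get_obs(): the state, without advancing time (a new reading comes with each control period).
- ctrl.camera(name): name is "side" or "top"; returns the picture (384x512x3 uint8, blue, green, red); there is no depth.
- ctrl.camera_model(name): a dict with "fx", "fy", "cx", "cy" (pixels), "rvec" (rotation vector, rad) and "tvec" (3), from world to camera coordinates, as OpenCV has them. Camera axes: x right, y down, z forward; pixel columns grow to the right and rows downward; lengths in m; the calibration is good to about 2 mm. A picture is of the moment at which its call begins. camera_model takes no time and is no camera call.
- ctrl.hand_in(): hands the job in; it is judged then, once.
The state is a dict: "time_s": time; "qpos": joint angles; "joint_vel": joint speeds; "tau": joint torques, N m; "ee_pos": TCP position; "eef_rot": TCP orientation; "force": force on the tool from outside, world axes, zero at the start; "moment": the same for the moment, N m; "grip_width": finger opening in m; "grip_force": force on a finger pad.
Only numpy, scipy, OpenCV 4.12 (cv2) and the standard library are available. Lean on these libraries where they do the work, as an engineer would, in place of code of your own. Each camera call takes 0.05 s, during which the arm holds its last target. There are 200 camera calls.

### The job

Pick up the rectangular tube holder, set it on the bare front part of the jig's base plate and slide it, toe first, under the overhanging hood until it is fully home against the hidden stop with the sensor button pressed in, then let go and leave it there. Push gently, by feel: never push on the hood, its guide rails or the stop with more than 25 N, and leave the round-post holder and the white jar where they are.

Things in the scene. Friction and masses are not known exactly. Their poses are not given: they have to be found in the camera images.
- holder_grip (a point): Aluminium tube holder to be moved, 0.5 to 0.75 kg: flat foot 70 (x) by 80 (y) by 12 mm, on it an upright block 50 (x) by 30 (y) mm rising to 85 mm above the underside, two dark bores in its top. Point: on the block's centre line, 60 mm above the underside; grip the block here, across its 30 mm. z up, +y to the toe: the foot reaches 65 mm from here to +y, 15 mm to -y.
- holder_toe (a point): Middle of the front end face of the holder's foot (the toe; corners rounded to 8 mm radius), 6 mm above its underside: 65 mm to +y of and 54 mm below holder_grip. Same axes.
- jig: Seating jig, fixed: aluminium base plate 110 (x) by 230 (y) by 15 mm; origin at the centre of its underside, z up. At y = +20 to +115 mm a hood 110 mm wide, 10 mm thick, overhangs the plate, its underside 14.5 mm above the plate (2.5 mm over the foot), its top 39.5 mm above the table. The holder's +y goes along the jig's +y.
- jig_plate (a point): Middle of the bare front part (y = -115 to -15 mm) of the jig's base plate, on its top face: y = -65 mm, z = 15 mm in the jig's frame, same axes. Two low rails, 12 mm high, at y = -13 to +22 mm, guide the foot to the mouth: inside they are about 91 mm apart at the outer end, 74 mm at the mouth.
- jig_mouth (a point): Middle of the pocket's mouth, at the hood's front edge, on the plate's top face (y = +20, z = 15 mm in the jig's frame, same axes). The pocket under the hood is 74 mm wide (2 mm spare each side of the foot), open to -y only. In it, unseen, is a rigid cross-wise stop: its face lies 16 to 46 mm beyond the mouth, different each time, to be found by feel. Home: the toe touches it.
- button (a joint): Travel in m of a light spring button in the hidden stop: 0 = free, 5 mm proud of the stop face; about 0.005 = pressed flush by a holder that is home. It pushes back with 0.3 to 1.1 N, less than the holder's friction on the plate, so a holder let go at the stop stays there.
- spare_mid (a point): Another holder, to be left alone: round foot of 76 mm diameter, 12 mm thick, and a round post of 28 mm diameter, 85 mm high in all. The point is its centre, 42.5 mm up.
- canister: White jar, 60 mm diameter, 110 mm high, to be left alone. Origin at the centre of its underside.
Things that resemble listed ones, but are neither listed nor needed, are in the scene too. Leave any green or turquoise look-alike of the part that bears holder_grip alone.

How it is judged:
On the way:
1. the holder's toe is at least 8 mm in under the hood (y of holder_toe in the frame of jig above 0.028 m and z of holder_toe in the frame of jig between 0.015 and 0.029 m and x of holder_toe in the frame of jig between -0.004 and 0.004 m), for 0.1 s.
At the end, for the whole second after the job is handed in: The holder stands upright and flat on the jig's base plate with its foot under the hood, at most 1.5 mm short of the stop (button pressed in at least 3.5 of 5 mm), toe at least 14 mm past the mouth and within 4 mm of the pocket's middle, released and at rest (value of joint button above 0.0035 m and y of holder_toe in the frame of jig above 0.034 m and x of holder_toe in the frame of jig between -0.004 and 0.004 m and z of holder_grip in the frame of jig between 0.0725 and 0.0775 m and angle between holder_grip's own z axis and vertical below 0.04 rad and contact force between holder and the fingers below 0.1 N and velocity of joint button between -0.005 and 0.005 m/s); the robot touches nothing.
It fails at once if the holder pushes on the jig (hood, guide rails, pocket walls or stop) with more than 25 N (contact force between holder and jig above 25 N).
It fails at once if the robot pushes on the jig (hood, guide rails) with more than 25 N (contact force between any of the arm, the fingers and jig above 25 N).
It fails at once if the round-post holder or the jar is moved more than 20 mm (distance of any of spare_mid, canister from where it was at the start of the episode above 0.02 m).
It also fails if it takes over 45 s, if anything falls off the work surface, if the arm or the gripper's body presses on something with over 40 N, if the wrist force passes 120 N, or if a joint passes its speed limit or range.

## Working session

There is one attempt and no reset: what is moved stays moved. The work goes in short steps, Python scripts to look and compute and a tool call to move; the robot and the scene stay as the last step left them, time stands still between calls to the robot, and variables do not carry over. Pictures are saved under pics/ and viewed, at most 10 in all, crops included, and the job is handed in when it is done.

Besides the shell and the picture viewer there is one more tool, called after "Request:" by a JSON object that holds its "api" and its "payload", one argument or row to a line. play_rows: Moves the arm, as the interface text tells. Its arguments: {"type":"object","properties":{"commands":{"type":"array","items":{"type":"array","items":{"type":"number"}}},"force":{"type":"number"}},"required":["commands"]}

```bash
mkdir -p pics
python3 - <<'E'
from station import ctrl
import cv2
for n in("top","side"):
    cv2.imwrite(f"pics/{n}0.png",ctrl.camera(n)); m=ctrl.camera_model(n); print(n,m)
o=ctrl.get_obs();print({k:o[k] for k in("time_s","ee_pos","eef_rot","force","grip_width")})
E
```

```text
top {'fx': 485.6507796654501, 'fy': 485.6507796654501, 'cx': 253.6068513558793, 'cy': 194.25273249689, 'rvec': array([ 2.10426697, -2.11527036,  0.22017872]), 'tvec': array([-0.00216281,  0.59679162,  1.07019466])}
side {'fx': 408.90620849402524, 'fy': 408.90620849402524, 'cx': 252.17976302976342, 'cy': 191.58590813993803, 'rvec': array([ 2.11787034, -0.22357469,  0.12679863]), 'tvec': array([-0.58168704,  0.13410143,  0.94913804])}
{'time_s': 0.1, 'ee_pos': array([ 0.19715559, -0.51320675,  0.20494979]), 'eef_rot': array([-3.14056925e+00, -1.09341894e-05,  3.66815826e-01]), 'force': array([-0.23851741,  0.80191519, -0.03375487]), 'grip_width': 0.09392391396593554}
```

View pics/top0.png

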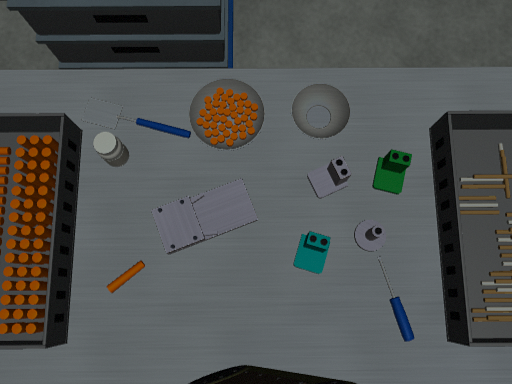

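View pics/side0.png

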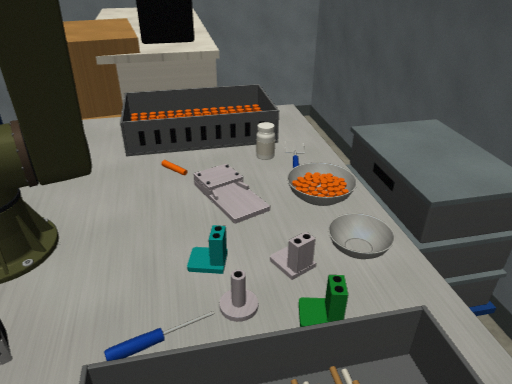

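The top view shows the grey holder near (328,178) with its toe to the lower left. The jig is near (205,215), with its hood at the left end (4 screws) and the bare plate at the right. Next I measure the edges.

```bash
cat > h.py <<'E'
import numpy as np, cv2
from station import ctrl
def ray(n,p):
    m=ctrl.camera_model(n);R=cv2.Rodrigues(m["rvec"])[0];C=-R.T@m["tvec"]
    return C,R.T@np.array([(p[0]-m["cx"])/m["fx"],(p[1]-m["cy"])/m["fy"],1])
def onz(n,p,z):
    C,d=ray(n,p);return C+d*(z-C[2])/d[2]
def proj(n,P):
    m=ctrl.camera_model(n);K=np.array([[m["fx"],0,m["cx"]],[0,m["fy"],m["cy"]],[0,0,1]])
    return cv2.projectPoints(np.float64(P).reshape(-1,1,3),m["rvec"],m["tvec"],K,None)[0].reshape(-1,2)
E
python3 - <<'E'
import cv2,numpy as np
a=cv2.imread("pics/top0.png");
j=cv2.resize(a[170:262,140:268],None,fx=6,fy=6,interpolation=cv2.INTER_CUBIC)
h=cv2.resize(a[145:205,295:365],None,fx=8,fy=8,interpolation=cv2.INTER_CUBIC)
for n,i in(("j",j),("h",h)):cv2.imwrite(f"pics/{n}c.png",cv2.convertScaleAbs(i,alpha=1.3))
E
```

```text
(no output)
```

View pics/jc.png

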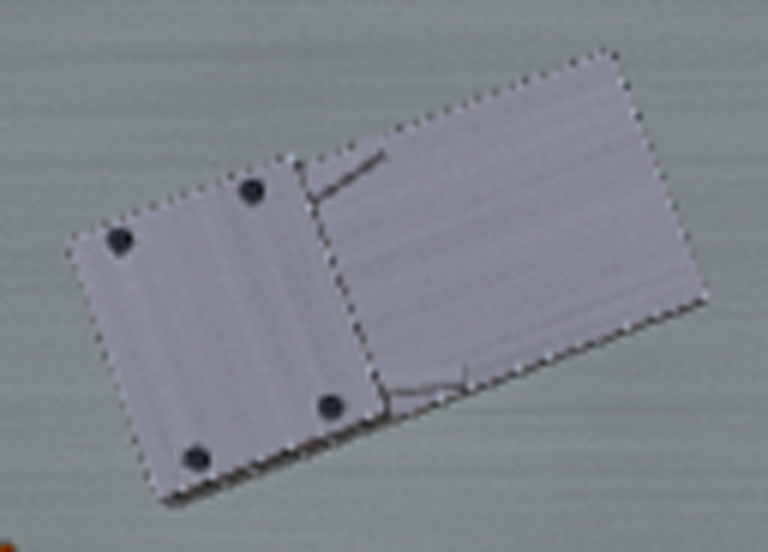

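View pics/hc.png

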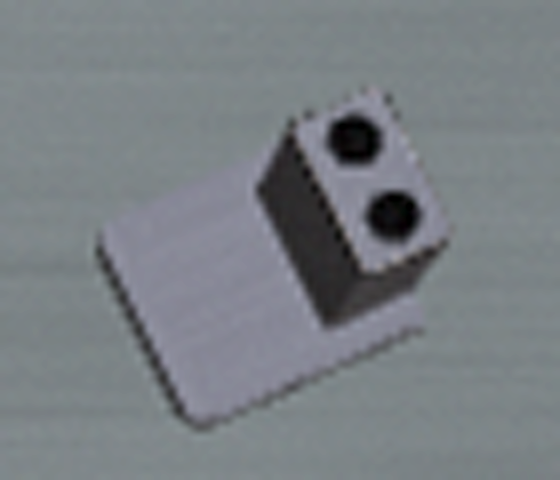

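The hood's top corners, the plate's far corners and the screws are clear in the jig crop. The holder crop shows the block top, the bores and the toe edge from (97,240) to (190,425). I convert these to world points and check them against the given sizes.

Run:
```python
from h import *
np.set_printoptions(precision=4,suppress=True)
J=lambda x,y,z:onz("top",(x/6+140-.42,y/6+170-.42),z)
H=lambda x,y,z:onz("top",(x/8+295-.44,y/8+145-.44),z)
A,B,C,D=[J(*p,.0395) for p in((70,240),(290,158),(388,410),(160,498))]
E,F=[J(*p,.015) for p in((612,52),(708,297))]
n=np.linalg.norm
print("hood sides",n(A-B),n(B-C),n(C-D),n(D-A),"plate end",n(E-F))
print(A,B,C,D,E,F)
back=(A+D)/2;front=(E+F)/2;mouth=(B+C)/2
v=back-front;print("len",n(v[:2]),"dir deg",np.degrees(np.arctan2(v[1],v[0])))
print("back,mouth,front",back,mouth,front)
for a,b in((A,B),(D,C),(F,E),(C,B),(D,A)):
    w=a-b if a is not F and not(a is C or a is D and b is A) else a-b
    print(np.degrees(np.arctan2(w[1],w[0])))
S=[J(*p,.0395) for p in((120,240),(252,190),(331,406),(197,459))];print("screw mean",np.mean(S,0))
b1,b2=H(355,139,.085),H(393,216,.085)
T=[H(*p,.085) for p in((295,122),(375,85),(448,240),(365,275))]
print("bores",b1,b2,(b1+b2)/2,"top",np.mean(T,0),[n(T[i]-T[(i+1)%4]) for i in range(4)])
w=b1-b2;print("bore axis deg",np.degrees(np.arctan2(w[1],w[0])))
for a,b in((T[0],T[3]),(T[1],T[2]),(T[0],T[1]),(T[3],T[2])):print(np.degrees(np.arctan2(*(a-b)[1::-1])))
t1,t2=H(100,240,.012),H(187,425,.012);print("toe",t1,t2,(t1+t2)/2,n(t1-t2),np.degrees(np.arctan2(*(t1-t2)[1::-1])))
o=ctrl.get_obs();R=cv2.Rodrigues
print(o["eef_rot"])
```

```text
hood sides 0.09204170059750681 0.10842404376842235 0.09403726637862402 0.10886817589073541 plate end 0.1085256188223969
[0.566  0.2373 0.0395] [0.5986 0.1512 0.0395] [0.498  0.1107 0.0395] [0.4643 0.1985 0.0395] [0.6473 0.0241 0.015 ] [ 0.5458 -0.0145  0.015 ]
len 0.22809883817391277 dir deg 110.90861684916229
back,mouth,front [0.5151 0.2179 0.0395] [0.5483 0.131  0.0395] [0.5965 0.0048 0.015 ]
110.73737460433856
111.02263465105517
-159.19510070791554
-158.0447344114278
-159.09941860112465
screw mean [0.5326 0.1753 0.0395]
bores [ 0.6676 -0.2035  0.085 ] [ 0.6445 -0.2135  0.085 ] [ 0.656  -0.2085  0.085 ] top [ 0.6552 -0.2075  0.085 ] [np.float64(0.026115103689939627), np.float64(0.05031786704266479), np.float64(0.026411310305829314), np.float64(0.04933883332034316)]
bore axis deg 23.41091757839745
21.863011447632633
22.24017899557915
114.98519186641589
112.82717737547327
toe [ 0.6564 -0.137   0.012 ] [ 0.5982 -0.1618  0.012 ] [ 0.6273 -0.1494  0.012 ] 0.06331898753264951 23.118329729986844
[-3.1406 -0.      0.3668]
```

Request:
{"api": "play_rows", "payload": {
  "commands": [
    [0.015,-0.003,0,0,0,0,-0.3],
    [0.0336,-0.0075,0,0,0,0,-0.3],
    [0.0336,-0.0075,0,0,0,0,-0.3],
    [0.0336,-0.0075,0,0,0,0,-0.3],
    [0.0336,-0.0075,0,0,0,0,-0.3],
    [0.0336,-0.0075,0,0,0,0,-0.3],
    [0.0336,-0.0075,0,0,0,0,-0.3],
    [0.0336,-0.0075,0,0,0,0,-0.3],
    [0.0336,-0.0075,0,0,0,0,-0.3],
    [0.0336,-0.0075,0,0,0,0,-0.3],
    [0.0336,-0.0075,0,0,0,0,-0.3],
    [0.0336,-0.0075,0,0,0,0,-0.3],
    [0.0336,-0.0075,0,0,0,0,-0.3],
    [0.0336,-0.0075,0,0,0,0,-0.3],
    [0.0336,-0.0075,0,0,0,0,-0.3],
    [0.0336,-0.0075,0,0,0,0,-0.3],
    [0.0186,-0.0045,0,0,0,-2,-0.3],
    [0,0,0,0,0,0,-0.3],
    [0,0,0,0,0,0,-0.3]
  ],
  "force": 30
}}

```text
time_s: 1.68
ee_pos: [0.6562, -0.2079, 0.2044]
eef_rot: [-3.141, 0.001, 0.403]
force: [0.1, -0.5, -0.2]
grip_width: 0.0614
grip_force: 0.0
```

Run:
```python
from h import *
for n in("top","side"):cv2.imwrite(f"pics/{n}1.png",ctrl.camera(n))
a=cv2.imread("pics/top1.png")[100:260,260:460];b=cv2.imread("pics/side1.png")[130:330,180:400]
cv2.imwrite("pics/c1.png",np.hstack([cv2.resize(a,(400,320)),cv2.resize(b,(352,320))]))
```

```text
(no output)
```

View pics/c1.png

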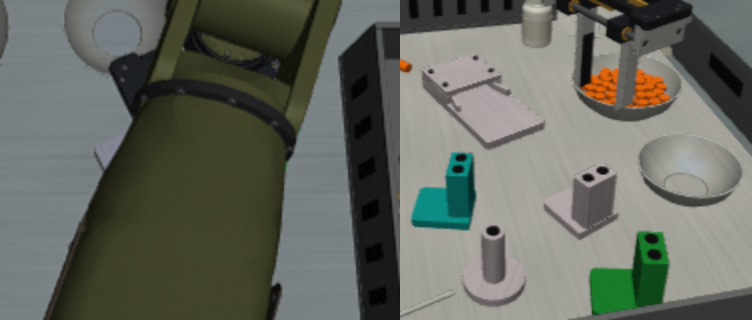

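The arm hides the holder in the top view. In the side view the bores are at about (297.5,240.6) and (306.3,236.9), so I check my estimate against those.

Run:
```python
from h import *
print(proj("side",[[.6676,-.2035,.085],[.6445,-.2135,.085]]), onz("side",(297.3,240.4),.085),onz("side",(306.1,236.7),.085))
# jig check: corners into side
print(proj("side",[[.6473,.0241,.015],[.5458,-.0145,.015],[.5986,.1512,.0395],[.498,.1107,.0395]]))
print(ctrl.get_obs()["ee_pos"])
```

```text
[[306.66073439 236.59389015]
 [297.52095938 240.99058955]] [ 0.64463743 -0.21155277  0.085     ] [ 0.66633877 -0.20359723  0.085     ]
[[269.70922218 206.08530331]
 [234.27551772 219.14914726]
 [242.29737106 176.4607046 ]
 [208.7143912  187.5188129 ]]
[ 0.65543064 -0.20917136  0.20516268]
```

Request:
{"api": "play_rows", "payload": {
  "commands": [
    [0,-0.001,0.02,0,0,0,-0.3],
    [0,0,0.03,0,0,0,-0.3],
    [0,0,0.03,0,0,0,-0.3],
    [0,0,0.03,0,0,0,-0.3],
    [0,0,0.03,0,0,0,-0.3],
    [0,0,0.016,0,0,0,-0.3],
    [0,0,0.008,0,0,0,-0.3],
    [0,0,0,0,0,0,-0.3],
    [0,0,0,0,0,0,1],
    [0,0,0,0,0,0,1],
    [0,0,0,0,0,0,1],
    [0,0,0,0,0,0,1],
    [0,0,0,0,0,0,1],
    [0,0,0,0,0,0,1]
  ],
  "force": 35
}}

```text
time_s: 2.95
ee_pos: [0.6559, -0.2078, 0.0422]
eef_rot: [3.141, -0.001, 0.402]
force: [-1.2, -0.4, 5.2]
grip_width: 0.0299
grip_force: 34.8
```

Request:
{"api": "play_rows", "payload": {
  "commands": [
    [0,0,-0.008,0,0,0,1],
    [0,0,-0.015,0,0,0,1],
    [0,0,-0.018,0,0,1.05,1],
    [0,0,-0.015,0,0,1.05,1],
    [0,0,-0.008,0,0,0,1],
    [0.001,-0.0118,0,0,0,0,1],
    [0.002,-0.0227,0,0,0,0,1],
    [0.002,-0.0227,0,0,0,0,1],
    [0.002,-0.0227,0,0,0,0,1],
    [0.002,-0.0227,0,0,0,0,1],
    [0.002,-0.0227,0,0,0,0,1],
    [0.002,-0.0227,0,0,0,0,1],
    [0.002,-0.0227,0,0,0,0,1],
    [0.002,-0.0227,0,0,0,0,1],
    [0.002,-0.0227,0,0,0,0,1],
    [0.001,-0.0227,0,0,0,0,1],
    [0,0,0,0,0,0,1],
    [0,0,0,0,0,0,1]
  ]
}}

```text
time_s: 4.45
ee_pos: [0.5881, 0.0239, 0.1046]
eef_rot: [-3.141, 0.001, 0.368]
force: [0.4, -1.2, -5.8]
grip_width: 0.0298
grip_force: 34.8
```

Run:
```python
from h import *
for n in("top","side"):cv2.imwrite(f"pics/{n}2.png",ctrl.camera(n))
a=cv2.imread("pics/top2.png")[150:280,130:290];b=cv2.imread("pics/side2.png")[110:250,180:320]
cv2.imwrite("pics/c2.png",np.hstack([cv2.resize(a,(400,325)),cv2.resize(b,(325,325),interpolation=cv2.INTER_CUBIC)]))
print(ctrl.get_obs())
```

```text
{'time_s': 4.55, 'qpos': array([-2.40928431e-02,  4.83359771e-01,  1.51109121e+00, -1.42723246e-04,
        1.14792396e+00,  1.18129887e+00]), 'joint_vel': array([-0.01442487,  0.00376411, -0.00838847, -0.00207882,  0.0021432 ,
        0.00129298]), 'tau': array([ 1.21215340e+00, -6.42561078e+01, -3.44919634e+01,  1.48724508e-01,
       -2.16565502e-02,  1.72251149e-02]), 'ee_pos': array([0.58877219, 0.02238745, 0.10491904]), 'eef_rot': array([-3.14141596e+00,  7.73098889e-04,  3.65463308e-01]), 'force': array([-0.27205454, -0.41555391, -5.50007921]), 'moment': array([-0.1114408 , -0.00327302, -0.02515477]), 'grip_force': 34.774324893951416, 'grip_width': 0.029746770472596988}
```

View pics/c2.png

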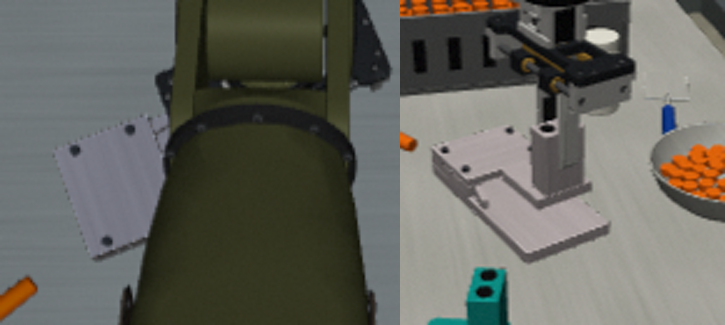

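Request:
{"api": "play_rows", "payload": {
  "commands": [
    [0,0,0.01,0,0,0,1],
    [0,0,0.015,0,0,0,1],
    [0,0,0.012,0,0,0,1],
    [0,0,0.006,0,0,0,1],
    [0,0,0.002,0,0,0,1],
    [0,0,0,0,0,0,1],
    [0,0,0,0,0,0,1]
  ]
}}

```text
time_s: 5.13
ee_pos: [0.5894, 0.0224, 0.0608]
eef_rot: [3.141, -0.001, 0.365]
force: [0.5, 0.0, -5.1]
grip_width: 0.03
grip_force: 34.8
```

Request:
{"api": "play_rows", "payload": {
  "commands": [
    [0,0,0.001,0,0,0,1],
    [0,0,0,0,0,0,1],
    [0,0,0,0,0,0,1]
  ]
}}

```text
time_s: 5.38
ee_pos: [0.5892, 0.0225, 0.0598]
eef_rot: [3.141, -0.001, 0.365]
force: [-0.2, -0.1, -5.6]
grip_width: 0.0299
grip_force: 34.8
```

Request:
{"api": "play_rows", "payload": {
  "commands": [
    [0,0,0.0008,0,0,0,1],
    [0,0,0,0,0,0,1],
    [0,0,0,0,0,0,1]
  ]
}}

```text
time_s: 5.63
ee_pos: [0.5891, 0.0226, 0.0587]
eef_rot: [3.142, -0.0, 0.365]
force: [0.1, -0.7, -6.0]
grip_width: 0.0296
grip_force: 34.8
```

Request:
{"api": "play_rows", "payload": {
  "commands": [
    [0,0,0.0008,0,0,0,1],
    [0,0,0,0,0,0,1],
    [0,0,0,0,0,0,1]
  ]
}}

```text
time_s: 5.88
ee_pos: [0.589, 0.0225, 0.0578]
eef_rot: [-3.142, 0.0, 0.365]
force: [-0.3, -0.2, -5.4]
grip_width: 0.0301
grip_force: 34.8
```

Request:
{"api": "play_rows", "payload": {
  "commands": [
    [0,0,0.0005,0,0,0,1],
    [0,0,0,0,0,0,1],
    [0,0,0,0,0,0,1]
  ]
}}

```text
time_s: 6.13
ee_pos: [0.5891, 0.0226, 0.0573]
eef_rot: [-3.142, 0.0, 0.365]
force: [-1.2, -0.2, -5.2]
grip_width: 0.03
grip_force: 34.8
```

Request:
{"api": "play_rows", "payload": {
  "commands": [
    [0,0,0.0004,0,0,0,1],
    [0,0,0,0,0,0,1],
    [0,0,0,0,0,0,1]
  ]
}}

```text
time_s: 6.38
ee_pos: [0.5891, 0.0225, 0.0571]
eef_rot: [3.142, -0.0, 0.365]
force: [-1.1, -0.1, -3.0]
grip_width: 0.0298
grip_force: 34.8
```

Request:
{"api": "play_rows", "payload": {
  "commands": [
    [0,0,0.0003,0,0,0,1],
    [0,-0.001,0,0,0,0,1],
    [0,-0.003,0,0,0,0,1],
    [0,-0.004,0,0,0,0,1],
    [0,-0.004,0,0,0,0,1],
    [0,-0.004,0,0,0,0,1],
    [0,-0.004,0,0,0,0,1],
    [0,-0.004,0,0,0,0,1],
    [0,-0.004,0,0,0,0,1],
    [0,-0.002,0,0,0,0,1],
    [0,0,0,0,0,0,1],
    [0,0,0,0,0,0,1]
  ]
}}

```text
time_s: 7.38
ee_pos: [0.5785, 0.0512, 0.0571]
eef_rot: [-3.141, -0.001, 0.365]
force: [-0.9, -0.0, 6.1]
grip_width: 0.0298
grip_force: 34.8
```

Run:
```python
from h import *
cv2.imwrite("pics/top3.png",ctrl.camera("top"));b=ctrl.camera("side");cv2.imwrite("pics/side3.png",b)
cv2.imwrite("pics/c3.png",cv2.resize(b[140:230,185:285],None,fx=6,fy=6,interpolation=cv2.INTER_CUBIC))
o=ctrl.get_obs();print(o["force"],o["moment"],o["ee_pos"])
```

```text
[-0.24671184  0.70947986  6.78425415] [-0.0215638   0.03199788  0.03868916] [0.57854248 0.05119227 0.05711792]
```

View pics/c3.png

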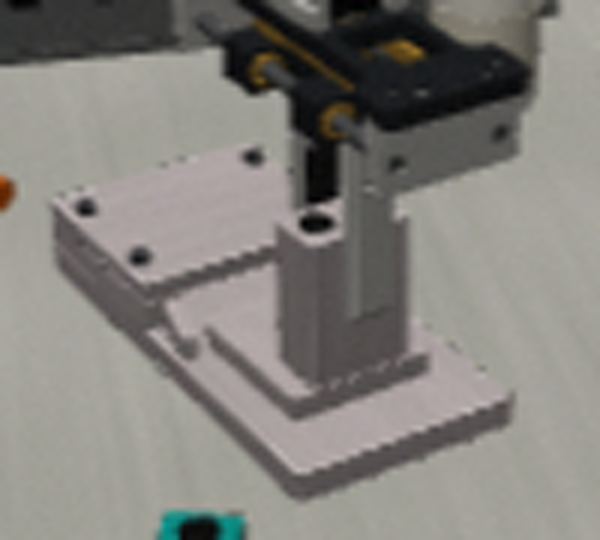

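The holder is flat on the plate, in line with the pocket. The foot's rear top corners are at about (293,402) and (428,350) in the crop, and the plate's front corners at (303,477) and (513,395). I check how well it is centred.

Run:
```python
from h import *
np.set_printoptions(precision=4,suppress=True)
S=lambda x,y,z:onz("side",(x/6+185-.42,y/6+140-.42),z)
th=np.radians(20.9);ex=np.array([np.cos(th),np.sin(th)]);ey=np.array([-ex[1],ex[0]]);c=np.array([.5558,.1114])
for p in((303,477,.015),(513,395,.015),(293,402,.027),(428,350,.027),(205,328,.027),(55,202,.0395),(152,292,.0395),(293,416,.015),(428,366,.015)):
    q=S(*p)[:2]-c;print(p,q@ex,q@ey)
```

```text
(303, 477, 0.015) -0.05240567561069184 -0.11489060154233628
(513, 395, 0.015) 0.05698871402461185 -0.11212526279983097
(293, 402, 0.027) -0.03605930125313324 -0.07979576220183633
(428, 350, 0.027) 0.03538612998876017 -0.07681100843195063
(205, 328, 0.027) -0.03882302920437012 -0.007126001654934401
(55, 202, 0.0395) -0.053349724093429314 0.1134427258655696
(152, 292, 0.0395) -0.05329999596820617 0.014843818729525173
(293, 416, 0.015) -0.03273366103510774 -0.07368730869587146
(428, 366, 0.015) 0.03843032588686003 -0.07234860216018713
```

Request:
{"api": "play_rows", "payload": {
  "commands": [
    [0,0,-0.0003,0,0,0,1],
    [0,0,0,0,0,0,1],
    [0,0,0,0,0,0,1]
  ]
}}

```text
time_s: 7.73
ee_pos: [0.5785, 0.0511, 0.0571]
eef_rot: [-3.141, -0.001, 0.365]
force: [0.7, 3.9, 3.2]
grip_width: 0.0298
grip_force: 34.8
```

Request:
{"api": "play_rows", "payload": {
  "commands": [
    [0.0012,0,-0.0001,0,0,0,1],
    [0,-0.002,0,0,0,0,1],
    [0,-0.003,0,0,0,0,1],
    [0,-0.003,0,0,0,0,1],
    [0,-0.003,0,0,0,0,1],
    [0,-0.002,0,0,0,0,1],
    [0,-0.001,0,0,0,0,1],
    [0,0,0,0,0,0,1],
    [0,0,0,0,0,0,1]
  ]
}}

```text
time_s: 8.48
ee_pos: [0.5746, 0.0637, 0.0571]
eef_rot: [3.141, 0.0, 0.365]
force: [0.9, -3.6, 3.8]
grip_width: 0.0299
grip_force: 34.8
```

Request:
{"api": "play_rows", "payload": {
  "commands": [
    [0,-0.001,0,0,0,0,1],
    [0,-0.001,0,0,0,0,1],
    [0,-0.001,0,0,0,0,1]
  ]
}}

```text
time_s: 8.73
ee_pos: [0.5736, 0.0664, 0.0571]
eef_rot: [3.141, -0.0, 0.365]
force: [1.7, -5.6, 3.7]
grip_width: 0.03
grip_force: 34.8
```

Request:
{"api": "play_rows", "payload": {
  "commands": [
    [0,-0.001,0,0,0,0,1],
    [0,-0.001,0,0,0,0,1]
  ]
}}

```text
time_s: 8.9
ee_pos: [0.5729, 0.0683, 0.0571]
eef_rot: [3.141, -0.0, 0.365]
force: [3.2, -5.8, 3.8]
grip_width: 0.03
grip_force: 34.8
```

Request:
{"api": "play_rows", "payload": {
  "commands": [
    [0,0,-0.0002,0,0,0,1],
    [0,-0.001,0,0,0,0,1],
    [0,-0.001,0,0,0,0,1]
  ]
}}

```text
time_s: 9.15
ee_pos: [0.572, 0.0704, 0.0571]
eef_rot: [3.141, 0.0, 0.365]
force: [1.9, -3.3, 2.3]
grip_width: 0.03
grip_force: 34.8
```

Request:
{"api": "play_rows", "payload": {
  "commands": [
    [0,-0.001,0,0,0,0,1],
    [0,-0.001,0,0,0,0,1]
  ]
}}

```text
time_s: 9.32
ee_pos: [0.5712, 0.0725, 0.0572]
eef_rot: [3.142, 0.0, 0.365]
force: [1.4, -4.0, 1.9]
grip_width: 0.0299
grip_force: 34.8
```

Request:
{"api": "play_rows", "payload": {
  "commands": [
    [0,-0.001,0,0,0,0,1],
    [0,-0.001,0,0,0,0,1]
  ]
}}

```text
time_s: 9.48
ee_pos: [0.5704, 0.0745, 0.0571]
eef_rot: [-3.142, 0.0, 0.365]
force: [2.7, -3.7, 1.9]
grip_width: 0.0297
grip_force: 34.8
```

Request:
{"api": "play_rows", "payload": {
  "commands": [
    [0,0,0,0,0,0,1],
    [0,0,0,0,0,0,1]
  ],
  "force": 8
}}

```text
time_s: 9.65
ee_pos: [0.5703, 0.0746, 0.0571]
eef_rot: [-3.141, 0.0, 0.365]
force: [0.1, -0.7, 1.1]
grip_width: 0.03
grip_force: 8.0
```

Request:
{"api": "play_rows", "payload": {
  "commands": [
    [0,-0.001,0,0,0,0,1],
    [0,-0.001,0,0,0,0,1],
    [0,-0.001,0,0,0,0,1]
  ]
}}

```text
time_s: 9.9
ee_pos: [0.5694, 0.0772, 0.0571]
eef_rot: [-3.142, 0.0, 0.365]
force: [1.8, -3.0, -0.3]
grip_width: 0.0301
grip_force: 8.0
```

Request:
{"api": "play_rows", "payload": {
  "commands": [
    [0,-0.001,0,0,0,0,1],
    [0,-0.001,0,0,0,0,1]
  ]
}}

```text
time_s: 10.07
ee_pos: [0.5687, 0.0791, 0.0572]
eef_rot: [-3.141, 0.0, 0.365]
force: [0.6, -2.8, 0.1]
grip_width: 0.0301
grip_force: 8.0
```

Request:
{"api": "play_rows", "payload": {
  "commands": [
    [0,-0.0005,0,0,0,0,1],
    [0,-0.0005,0,0,0,0,1],
    [0,-0.0005,0,0,0,0,1],
    [0,-0.0005,0,0,0,0,1]
  ]
}}

```text
time_s: 10.4
ee_pos: [0.568, 0.081, 0.0571]
eef_rot: [-3.141, 0.0, 0.365]
force: [1.3, -2.2, -1.3]
grip_width: 0.0299
grip_force: 8.0
```

Request:
{"api": "play_rows", "payload": {
  "commands": [
    [0,-0.0005,0,0,0,0,1],
    [0,-0.0005,0,0,0,0,1],
    [0,-0.0005,0,0,0,0,1]
  ]
}}

```text
time_s: 10.65
ee_pos: [0.5674, 0.0823, 0.0571]
eef_rot: [-3.141, 0.0, 0.365]
force: [0.5, -3.5, -2.2]
grip_width: 0.0301
grip_force: 8.0
```

Request:
{"api": "play_rows", "payload": {
  "commands": [
    [0,-0.0005,0.0001,0,0,0,1],
    [0,-0.0005,0,0,0,0,1],
    [0,-0.0005,0,0,0,0,1]
  ]
}}

```text
time_s: 10.9
ee_pos: [0.567, 0.0837, 0.0571]
eef_rot: [3.142, -0.0, 0.365]
force: [0.3, -2.4, -1.4]
grip_width: 0.03
grip_force: 8.0
```

Request:
{"api": "play_rows", "payload": {
  "commands": [
    [0,-0.0005,0,0,0,0,1],
    [0,-0.0005,0,0,0,0,1],
    [0,-0.0005,0,0,0,0,1]
  ]
}}

```text
time_s: 11.15
ee_pos: [0.5665, 0.0852, 0.0572]
eef_rot: [-3.142, -0.0, 0.365]
force: [1.1, -2.9, -1.9]
grip_width: 0.0299
grip_force: 8.0
```

Request:
{"api": "play_rows", "payload": {
  "commands": [
    [0,-0.0005,0,0,0,0,1],
    [0,-0.0005,0,0,0,0,1],
    [0,-0.0005,0,0,0,0,1]
  ]
}}

```text
time_s: 11.4
ee_pos: [0.5659, 0.0865, 0.0571]
eef_rot: [-3.142, 0.0, 0.365]
force: [1.6, -2.6, -0.7]
grip_width: 0.0301
grip_force: 8.0
```

Request:
{"api": "play_rows", "payload": {
  "commands": [
    [0,-0.0005,0,0,0,0,1],
    [0,-0.0005,0,0,0,0,1],
    [0,-0.0005,0,0,0,0,1],
    [0,-0.0005,0,0,0,0,1]
  ]
}}

```text
time_s: 11.73
ee_pos: [0.5652, 0.0884, 0.0571]
eef_rot: [-3.142, 0.0, 0.365]
force: [0.5, -1.9, -1.3]
grip_width: 0.0297
grip_force: 8.0
```

Request:
{"api": "play_rows", "payload": {
  "commands": [
    [0,-0.0005,0,0,0,0,1],
    [0,-0.0005,0,0,0,0,1],
    [0,-0.0005,0,0,0,0,1],
    [0,-0.0005,0,0,0,0,1]
  ]
}}

```text
time_s: 12.07
ee_pos: [0.5645, 0.0903, 0.0572]
eef_rot: [3.142, -0.0, 0.365]
force: [1.7, -2.7, -0.7]
grip_width: 0.0298
grip_force: 8.0
```

Request:
{"api": "play_rows", "payload": {
  "commands": [
    [0,-0.0005,0,0,0,0,1],
    [0,-0.0005,0,0,0,0,1],
    [0,-0.0005,0,0,0,0,1],
    [0,-0.0005,0,0,0,0,1]
  ]
}}

```text
time_s: 12.4
ee_pos: [0.5637, 0.0921, 0.0571]
eef_rot: [-3.142, 0.0, 0.365]
force: [1.0, -1.6, -2.2]
grip_width: 0.0297
grip_force: 8.0
```

Request:
{"api": "play_rows", "payload": {
  "commands": [
    [0,-0.0005,0,0,0,0,1],
    [0,-0.0005,0,0,0,0,1],
    [0,-0.0005,0,0,0,0,1],
    [0,-0.0005,0,0,0,0,1]
  ]
}}

```text
time_s: 12.73
ee_pos: [0.563, 0.094, 0.0571]
eef_rot: [-3.142, 0.0, 0.365]
force: [1.6, -2.1, -1.4]
grip_width: 0.0298
grip_force: 8.0
```

Request:
{"api": "play_rows", "payload": {
  "commands": [
    [0,-0.0005,0,0,0,0,1],
    [0,-0.0005,0,0,0,0,1],
    [0,-0.0005,0,0,0,0,1],
    [0,-0.0005,0,0,0,0,1]
  ]
}}

```text
time_s: 13.07
ee_pos: [0.5624, 0.0958, 0.0572]
eef_rot: [3.142, -0.0, 0.365]
force: [0.9, -3.1, -2.1]
grip_width: 0.0298
grip_force: 8.0
```

Request:
{"api": "play_rows", "payload": {
  "commands": [
    [0,-0.0005,0.0001,0,0,0,1],
    [0,-0.0005,0,0,0,0,1],
    [0,-0.0005,0,0,0,0,1],
    [0,-0.0005,0,0,0,0,1]
  ]
}}

```text
time_s: 13.4
ee_pos: [0.5617, 0.0976, 0.0572]
eef_rot: [3.141, -0.0, 0.365]
force: [1.2, -3.7, 1.1]
grip_width: 0.0299
grip_force: 8.0
```

Request:
{"api": "play_rows", "payload": {
  "commands": [
    [0,-0.0005,0,0,0,0,1],
    [0,-0.0005,0,0,0,0,1],
    [0,-0.0005,0,0,0,0,1],
    [0,-0.0005,0,0,0,0,1]
  ]
}}

```text
time_s: 13.73
ee_pos: [0.561, 0.0995, 0.0571]
eef_rot: [3.141, -0.0, 0.365]
force: [1.0, -4.6, 1.2]
grip_width: 0.0298
grip_force: 8.0
```

Request:
{"api": "play_rows", "payload": {
  "commands": [
    [0,-0.0005,0,0,0,0,1],
    [0,-0.0005,0,0,0,0,1],
    [0,-0.0005,0,0,0,0,1]
  ]
}}

```text
time_s: 13.98
ee_pos: [0.5608, 0.1, 0.0574]
eef_rot: [3.14, -0.0, 0.365]
force: [1.4, -13.2, 3.4]
grip_width: 0.0299
grip_force: 8.0
```

Request:
{"api": "play_rows", "payload": {
  "commands": [
    [0,-0.0002,0,0,0,0,1],
    [0,0,0,0,0,0,1],
    [0,0,0,0,0,0,1]
  ]
}}

```text
time_s: 14.23
ee_pos: [0.5607, 0.1, 0.0574]
eef_rot: [3.14, -0.0, 0.365]
force: [1.7, -12.2, 3.0]
grip_width: 0.0298
grip_force: 8.0
```

Request:
{"api": "play_rows", "payload": {
  "commands": [
    [0,0.001,0,0,0,0,1],
    [0,0.001,0,0,0,0,1],
    [0.0005,0,0,0,0,0,1],
    [0,0,0,0,0,0,1],
    [0,0,0,0,0,0,1]
  ]
}}

```text
time_s: 14.65
ee_pos: [0.561, 0.0997, 0.0572]
eef_rot: [-3.141, 0.001, 0.365]
force: [-5.4, -3.0, 6.1]
grip_width: 0.0303
grip_force: 8.0
```

Request:
{"api": "play_rows", "payload": {
  "commands": [
    [0,-0.0005,0,0,0,0,1],
    [0,-0.0005,0,0,0,0,1],
    [0,-0.0005,0,0,0,0,1],
    [0,-0.0004,0,0,0,0,1],
    [0,0,0,0,0,0,1],
    [0,0,0,0,0,0,1]
  ]
}}

```text
time_s: 15.15
ee_pos: [0.5611, 0.1, 0.0573]
eef_rot: [3.14, 0.0, 0.365]
force: [-0.0, -13.3, 3.8]
grip_width: 0.0301
grip_force: 8.0
```

Run:
```python
from h import *
import numpy as np
b=ctrl.camera("side");o=ctrl.get_obs();print(o["force"],o["moment"],o["ee_pos"])
th=np.radians(20.9);ex=np.array([np.cos(th),np.sin(th)]);ey=np.array([-ex[1],ex[0]]);q=o["ee_pos"][:2]-np.array([.5558,.1114]);print(q@ex,q@ey,o["force"][:2]@ex,o["force"][:2]@ey)
cv2.imwrite("pics/c4.png",cv2.resize(b[120:230,180:285],None,fx=5,fy=5,interpolation=cv2.INTER_CUBIC))
```

```text
[ -0.28186228 -13.37801618   3.90744705] [-2.49432844  0.03327825  0.02205003] [0.56109888 0.09998096 0.05736224]
0.0008766329205566163 -0.012558025868282254 -5.03576372662018 -12.397251590559327
```

View pics/c4.png

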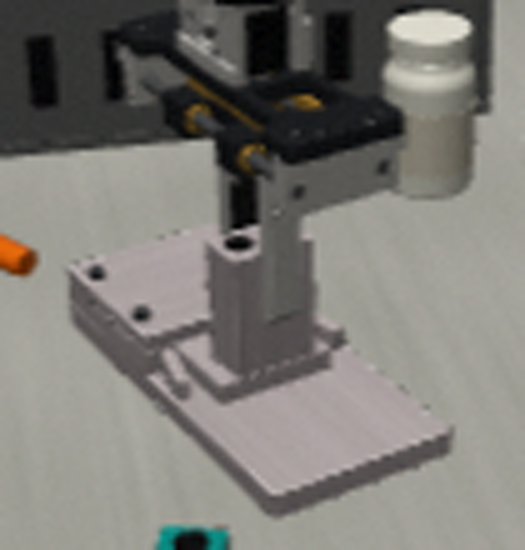

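The foot is under the hood, and both pushes stopped at the same place (toe at about y = 52 mm). That is the stop. I unload, open, and check that it stays.

Request:
{"api": "play_rows", "payload": {
  "commands": [
    [-0.0004,0.0007,0,0,0,0,1],
    [0,0.0006,-0.0002,0,0,0,1],
    [0,0,0,0,0,0,1],
    [0,0,0,0,0,0,1]
  ]
}}

```text
time_s: 15.53
ee_pos: [0.5609, 0.0998, 0.0572]
eef_rot: [3.141, 0.0, 0.365]
force: [0.6, -5.4, -0.4]
grip_width: 0.0301
grip_force: 8.0
```

Request:
{"api": "play_rows", "payload": {
  "commands": [
    [0,0,0,0,0,0,0.2],
    [0,0,0,0,0,0,0.2],
    [0,0,0,0,0,0,0.2],
    [0,0,0,0,0,0,0.2],
    [0,0,0,0,0,0,0.2]
  ]
}}

```text
time_s: 15.95
ee_pos: [0.5609, 0.1001, 0.0572]
eef_rot: [-3.141, -0.0, 0.365]
force: [-0.9, -0.4, 0.5]
grip_width: 0.0377
grip_force: 0.0
```

Request:
{"api": "play_rows", "payload": {
  "commands": [
    [0,-0.001,0,0,0,0,0.2],
    [0,-0.001,0,0,0,0,0.2],
    [0,-0.0008,0,0,0,0,0.2],
    [0,0,0,0,0,0,0.2]
  ]
}}

```text
time_s: 16.28
ee_pos: [0.5598, 0.1027, 0.0572]
eef_rot: [-3.142, 0.0, 0.365]
force: [-0.6, 0.2, -0.3]
grip_width: 0.0377
grip_force: 0.0
```

Request:
{"api": "play_rows", "payload": {
  "commands": [
    [0,-0.0003,0,0,0,0,0.2],
    [0,-0.0003,0,0,0,0,0.2],
    [0,0,0,0,0,0,0.2]
  ]
}}

```text
time_s: 16.53
ee_pos: [0.5597, 0.1031, 0.0573]
eef_rot: [-3.142, -0.0, 0.365]
force: [-0.1, 0.7, 0.4]
grip_width: 0.0373
grip_force: 0.0
```

Request:
{"api": "play_rows", "payload": {
  "commands": [
    [0,-0.0003,0,0,0,0,0.2],
    [0,-0.0003,0,0,0,0,0.2],
    [0,0,0,0,0,0,0.2]
  ]
}}

```text
time_s: 16.78
ee_pos: [0.5596, 0.1032, 0.0573]
eef_rot: [3.141, -0.0, 0.365]
force: [1.0, -4.0, -0.2]
grip_width: 0.0378
grip_force: 2.0
```

Request:
{"api": "play_rows", "payload": {
  "commands": [
    [0,-0.0003,0,0,0,0,0.2],
    [0,0,0,0,0,0,0.2],
    [0,0,0,0,0,0,0.2]
  ]
}}

```text
time_s: 17.03
ee_pos: [0.5595, 0.1034, 0.0573]
eef_rot: [3.141, 0.0, 0.365]
force: [0.4, -6.3, 0.8]
grip_width: 0.0378
grip_force: 2.9
```

Pressing with the rear finger, the holder held still at 6 N, so it is home. I back the fingers off, centre and open them, and rise clear.

Request:
{"api": "play_rows", "payload": {
  "commands": [
    [0,0.001,0,0,0,0,0.2],
    [0,0.002,0,0,0,0,0.2],
    [0,0.0012,0,0,0,0,0.1],
    [0,0,0,0,0,0,-0.2],
    [0,0,0,0,0,0,-0.2],
    [0,0,0,0,0,0,-0.2],
    [0,0,-0.005,0,0,0,-0.2],
    [0,0,-0.015,0,0,0,-0.2],
    [0,0,-0.025,0,0,0,-0.2],
    [0,0,-0.03,0,0,0,-0.2],
    [0,0,-0.03,0,0,0,-0.2],
    [0,0,-0.03,0,0,0,-0.2],
    [0,0.03,-0.02,0,0,0,-0.2],
    [0,0.03,0,0,0,0,-0.2],
    [0,0.03,0,0,0,0,-0.2],
    [0,0.03,0,0,0,0,-0.2],
    [0,0.03,0,0,0,0,-0.2],
    [0,0.03,0,0,0,0,-0.2],
    [0,0,0,0,0,0,-0.2],
    [0,0,0,0,0,0,-0.2]
  ]
}}

```text
time_s: 18.7
ee_pos: [0.6252, -0.0693, 0.2121]
eef_rot: [-3.141, 0.0, 0.363]
force: [-0.3, 0.2, 0.5]
grip_width: 0.0565
grip_force: 0.0
```

Run:
```python
from h import *
b=ctrl.camera("side");a=ctrl.camera("top")
cv2.imwrite("pics/c5.png",np.hstack([cv2.resize(a[150:270,130:270],(420,360),interpolation=cv2.INTER_CUBIC),cv2.resize(b[120:230,180:285],(344,360),interpolation=cv2.INTER_CUBIC)]))
```

```text
(no output)
```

View pics/c5.png

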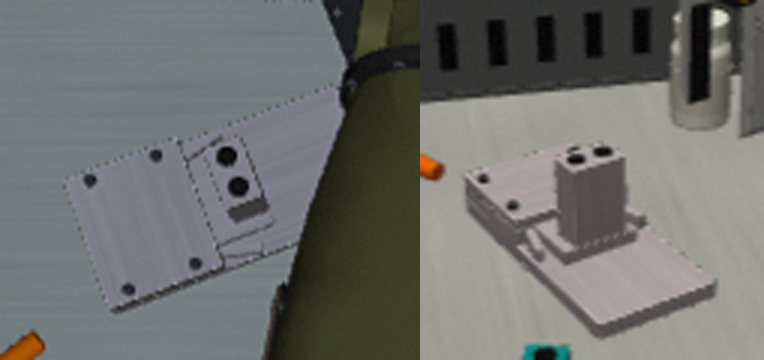

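The holder stands upright with its foot under the hood. The bores are at (227,156) and (238,186) in the left panel. One check of position, then I hand in.

Run:
```python
from h import *
th=np.radians(20.9);ex=np.array([np.cos(th),np.sin(th)]);ey=np.array([-ex[1],ex[0]])
P=[onz("top",(x/3+130-.33,y/3+150-.33),.1)[:2] for x,y in((227,156),(238,186))]
q=np.mean(P,0)-np.array([.5558,.1114]);w=P[0]-P[1];print(q@ex,q@ey,np.degrees(np.arctan2(w[1],w[0])))
if abs(q@ey+.0126)<.004 and abs(q@ex)<.005: print(ctrl.hand_in())
```

```text
0.00041060064128502243 -0.013439987651193426 20.549803713467423
the job is handed in; nothing more can be done
None
```

The holder is fully home against the hidden stop (toe about 32 mm past the mouth), released and upright. The job is handed in, but no verdict came back. I judged the button pressed from the holder not moving under a push, since its travel can't be read. Measured tool forces stayed under about 14 N.

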